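# Reset the tripped breaker behind the pop-up hatch of the coil tester

## Task

A breaker of the coil tester has tripped. With a fingertip press the ribbed front edge of the tester's grey breaker hatch down once until its push-push latch lets go, take the hand away and watch for two seconds that the hatch stands fully open by itself, untouched; then push the one breaker button that has popped out fully home and leave the hatch standing open. This is all done by pressing: do not push the hatch shut again, do not press the two buttons that are already in, and leave the coils and other loose things where they stand.

Things in the scene. Friction and masses are not known exactly. Their poses are not given: they have to be found in the camera images.
- tester: coil tester: low grey console fixed to the bench, 260 mm deep (x) x 360 mm wide (y), flat deck 85 mm above the bench, display housing 36 mm higher from 64 to 126 mm behind the origin. Origin: centre of its underside; x to its rear (away from the robot), z up. Hatch on the right of the deck, a coil on the left. Rigid, never shifts.
- hatch_press (a point): where to press: top of the ribbed pad at the middle of the hatch's front (robot-side) edge, 95 mm above the bench when closed, at (-73, -60) mm in the tester's x, y; it moves with the hatch. The hatch is a grey flap 98 x 152 x 4 mm, its top 10 mm above the deck, hinged at the rear, 88 mm behind this point; free edge 12 mm in front.
- hatch (a joint): hatch angle, rad: 0 latched, -0.06 pressed to its firm stop (5 mm down), 1.85 fully open, edge 95 mm above the deck. Lets go if pressed past -0.045: 2 to 4 N at the pad, then the firm stop. When the finger lifts, a spring swings it up, damped, in 1.5 s; it needs 100 mm of room above and leans on a finger left in its way. Pressed right down again it latches shut.
- latch (a joint): sideways slide, m, of the latch's heart cam, hidden in the slot under the hatch's front edge: 0 latched, about +0.004 at the bottom of the releasing press, about +0.001 with the hatch open, below -0.0025 only while an opened hatch is pushed shut again. Not to be touched.
- reset_button_top (a point): top of the popped-out breaker button: black, 14 mm in diameter, under the closed hatch, in one of three places in a row at x = -28, y = -102, -60 or -18 mm of the tester's frame. Out: top 81 to 83 mm above the bench; home: 73 mm, like its neighbours. The row stands in an open bay 62 x 140 mm, centre (-24, -60) mm, floor 20 mm below the deck.
- reset_button (a joint): travel in m of that button, growing as it is pressed: 0 to 0.002 popped out, 0.010 home against a firm stop. It takes about 3 N to move and stays where it is left.
- breaker_p: another breaker, its button home (top 8 mm above the bay floor), origin at the bay floor on its axis, 22 mm wide collar 4 mm high; fixed; not to be pressed
- breaker_q: the other breaker that is home, same as breaker_p; not to be pressed
- coil_a: finished coil: 58 x 46 mm copper winding on a steel foot, two bolts on top, 100 mm high, 0.5 kg; origin under its centre; not part of the job; this one stands on the left of the tester's deck
- coil_b: finished coil: 58 x 46 mm copper winding on a steel foot, two bolts on top, 100 mm high, 0.5 kg; origin under its centre; not part of the job
- coil_c: finished coil: 58 x 46 mm copper winding on a steel foot, two bolts on top, 100 mm high, 0.5 kg; origin under its centre; not part of the job
- coil_d: finished coil: 58 x 46 mm copper winding on a steel foot, two bolts on top, 100 mm high, 0.5 kg; origin under its centre; not part of the job
- spool: spool of copper wire with black flanges, 72 mm in diameter, 50 mm high, standing; origin under its centre; not part of the job
- driver: screwdriver lying on the bench near the robot, 190 mm long; not part of the job
- plates: stack of white insulating plates, 70 x 100 x 24 mm, on the bench near the robot; origin under its centre; not part of the job

How it is judged:
On the way, in this order (a step that is already met when the one before it is completed fails the run):
1. the closed hatch is pressed down with the fingers until the latch lets go (value of joint hatch below -0.03 rad and contact force between the fingers and hatch above 0.3 N).
2. the hatch stands open by itself, not touched by the robot, for two seconds (value of joint hatch above 1.6 rad and contact force between each of the arm, the fingers and hatch below 0.05 N), for 1.9 s.
3. the popped-out button is pushed home while the hatch stands open (value of joint reset_button above 0.0085 m and value of joint hatch above 1.5 rad and contact force between the fingers and reset_button above 0.2 N).
At the end, for the whole second after the job is handed in: the hatch stands open (over 1.6 of 1.85 rad) and still, the button is home within 1.5 mm, and the coils, spool, screwdriver and plates are within 20 mm of where they stood (value of joint hatch above 1.6 rad and velocity of joint hatch below 0.05 rad/s and value of joint reset_button above 0.0085 m and distance of each of coil_a, coil_b, coil_c, coil_d, spool, driver, plates from where it was at the start of the episode below 0.02 m); the robot touches nothing.
It fails at once if the opened hatch is pushed shut again into its latch (value of joint latch below -0.0025 m).
It fails at once if a breaker button that is already in is pressed (more than 5 N) (contact force between the fingers and breaker_p above 5 N or contact force between the fingers and breaker_q above 5 N).
It fails at once if a coil or other thing standing by is lifted, shoved over 20 mm or knocked over (distance of any of coil_a, coil_b, coil_c, coil_d, spool, driver, plates from where it was at the start of the episode above 0.02 m or angle between any of coil_a, coil_b, coil_c, coil_d, spool's own z axis and vertical above 0.4 rad).
It also fails if it takes over 42 s, if anything falls off the work surface, if the arm or the gripper's body presses on something with over 40 N, if the wrist force passes 120 N, or if a joint passes its speed limit or range.

## Robot

A 7-joint arm with a two-finger parallel gripper is mounted at the origin on the work surface. World frame = base frame: x ahead of the robot, y to its left, z up, the work surface at z = 0. Lengths are in m, angles in rad, forces in N, time in s.
With the tool pointing down it reaches from about 0.425 to 0.875 m from the base axis. Payload 4.7 kg.
Tool frame: the origin (TCP) lies midway between the tips of the shut fingers; the grasp point (between the pads) lies 19 mm behind it; y points along the fingers, z is the direction in which the jaws open and shut, and the axes are right-handed (so a half turn about y gives the same grasp; the last joint's range is limited). The gripper opens to 87 mm and grips with 3 to 60 N. Pads are 19 mm wide; open, the fingers measure 117 mm over their backs; the gripper's body (75 mm by 190 mm) begins 51 mm behind the grasp point.
Start: joints at [0.014, 0.321, -0.07, 1.45, 0.023, 1.371, -0.057], TCP at [0.65, -0, 0.223] pointing down, gripper open.
Joint ranges: [-2.86, 2.86], [-0.3, 2.09], [-1.38, 1.24], [0.06, 2.45], [-1.56, 4.7], [0.09, 2.05], [-2.69, 2.69]. Speed limits (rad/s): [2.57, 2.57, 3.14, 3.14, 3.14, 3.14, 3.14].

## Interface

Orientations are given as a rotation vector (axis times angle).
In Python, from bench import ctrl gives the robot as it stands.
- The arm moves only by the tool play_rows, never from a script. Its arguments are lists of equal length, an entry for each row: "translation": the shift along the tool's x, y, z in mm, a list of three; "turn": the turn, a rotation vector about the tool's x, y, z in rad, a list of three; "fingers": the opening, from -1 (shut) to 1 (fully open), so that 0 is half open. In form: {"translation": [[dx, dy, dz], ...], "turn": [[wx, wy, wz], ...], "fingers": [fingers, ...]}. A call has exactly 10 rows; each row shifts and turns the commanded pose from where the row before left it, along the tool's axes as they then stand; what a row does not reach is not made up. A row lasts 1/12 s, in which the tool goes at most 41.7 mm and 7.16 degrees, less where a joint would pass 70% of its speed; a pose out of reach is approached as far as the arm can. A call with a gripper value outside its range is refused whole. The fingers move at their own pace and stop on an object; "grip_force" is the grip in N (left out, the last holds). Time passes only in rows, so rows that do not move let the fingers close, or fill a call up. It gives the time, the measured TCP pose, the force and the opening at its end, in the units of the state.
- ctrl.get_state(): the state, without advancing time (a new reading comes with each control period).
- ctrl.get_image(name): name is "scene" or "side" or "wrist"; returns the picture (480x640x3 uint8, blue, green, red); there is no depth.
- ctrl.camera_info(name): a dict with "camera_matrix" (3x3 intrinsics, pixels), "R" (3x3) and "t" (3): a world point X has camera coordinates R X + t. Camera axes: x right, y down, z forward; pixel columns grow to the right and rows downward; lengths in m; the calibration is good to about 2 mm. A picture is of the moment at which its call begins: read the wrist's pose just before it. camera_info takes no time and is no camera call; for the wrist camera it gives the pose at the moment of the call.
- ctrl.close_job(): hands the job in, once; it reports no verdict.
The state is a dict: "time": time; "joint_positions": joint angles; "qd": joint speeds; "joint_torque": joint torques, N m; "position": TCP position; "tool_rot": TCP orientation; "ft_force": force on the tool from outside, world axes, zero at the start; "torque": the same for the moment, N m; "grip_width": opening from 0.0 (shut) to 1.0 (fully open).
Only numpy, scipy, OpenCV 4.12 (cv2) and the standard library are available. Lean on these libraries where they do the work, as an engineer would, in place of code of your own. Each camera call takes 0.05 s, during which the arm holds its last target.

## Working session

There is one attempt and no reset: what is moved stays moved. The work goes in short steps, Python scripts to look and compute and a tool call to move; the robot and the scene stay as the last step left them, time stands still between calls to the robot, and variables do not carry over. Pictures are saved under pics/ and viewed, and the job is handed in when it is done.

Besides the shell and the picture viewer there is one more tool, called as name(argument=value, ...) on one line, values as JSON. play_rows: Moves the arm, as the interface text tells. Its arguments: {"type":"object","properties":{"translation":{"type":"array"},"turn":{"type":"array"},"fingers":{"type":"array"},"grip_force":{"type":"number"}},"required":["translation","turn","fingers"]}

```bash
mkdir -p pics; ls
python3 - <<'E'
from bench import ctrl
import cv2,json
s=ctrl.get_state();print(s)
for n in("scene","side","wrist"):
    i=ctrl.camera_info(n);print(n,i)
    cv2.imwrite(f"pics/{n}0.png",ctrl.get_image(n))
E
```

```text
pics
{'time': 0.0, 'joint_positions': array([ 0.01407272,  0.32182395, -0.07008309,  1.45165217,  0.02259067,
        1.37075766, -0.05690173]), 'qd': array([-5.33781654e-04, -6.98673633e-04,  6.62900780e-04, -2.95166318e-04,
        1.33669634e-03, -1.87663264e-04, -9.98277542e-05]), 'joint_torque': array([-2.58547143e-04, -4.91284704e+01, -4.03903294e-01, -3.12526345e+01,
       -6.40594075e-02,  4.37659642e-02,  1.61017233e-04]), 'position': array([ 6.49470188e-01, -2.89566301e-05,  2.21472313e-01]), 'tool_rot': array([-1.21065182,  1.21048408, -1.20834855]), 'ft_force': array([ 0.37241785, -0.08465131, -0.3650412 ]), 'torque': array([ 0.00561653, -0.02667661,  0.01609268]), 'grip_width': 1.001132908136552}
scene {'camera_matrix': array([[571.98852624,   0.        , 328.2441704 ],
       [  0.        , 571.98852624, 240.47763858],
       [  0.        ,   0.        ,   1.        ]]), 'R': array([[-0.35022751,  0.93655362, -0.01442269],
       [ 0.73923809,  0.26691919, -0.61828892],
       [-0.57521103, -0.22720359, -0.78581855]]), 't': array([ 0.16964361, -0.27542739,  1.95315059])}
side {'camera_matrix': array([[576.22555849,   0.        , 317.07458053],
       [  0.        , 576.22555849, 245.7292069 ],
       [  0.        ,   0.        ,   1.        ]]), 'R': array([[-0.91253195, -0.40881314,  0.01254028],
       [-0.2855933 ,  0.61493959, -0.73504134],
       [ 0.29278305, -0.67433012, -0.67790631]]), 't': array([0.42939254, 0.18023236, 1.58481228])}
wrist {'camera_matrix': array([[334.98927093,   0.        , 316.88969557],
       [  0.        , 334.98927093, 240.50729344],
       [  0.        ,   0.        ,   1.        ]]), 'R': array([[ 9.99998673e-01, -5.69265342e-04, -1.52623475e-03],
       [-1.39493892e-04, -9.63432710e-01,  2.67950355e-01],
       [-1.62295934e-03, -2.67949787e-01, -9.63431512e-01]]), 't': array([-0.64928366, -0.03244888,  0.39100063])}
```

View pics/scene0.png

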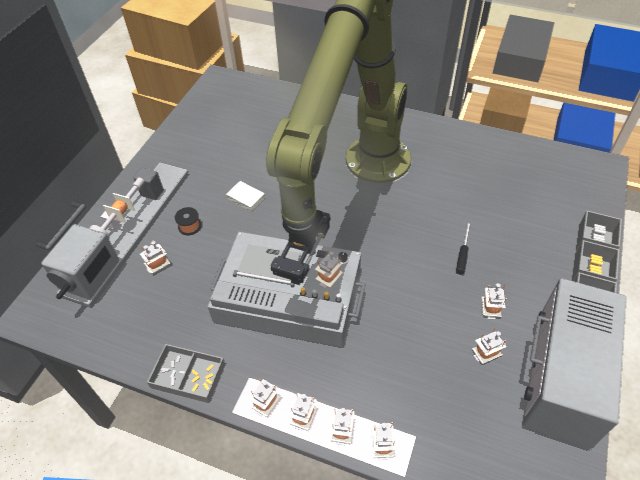

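View pics/side0.png

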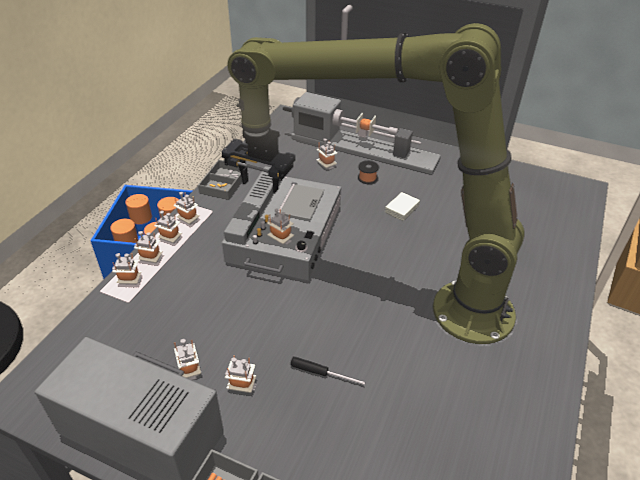

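View pics/wrist0.png

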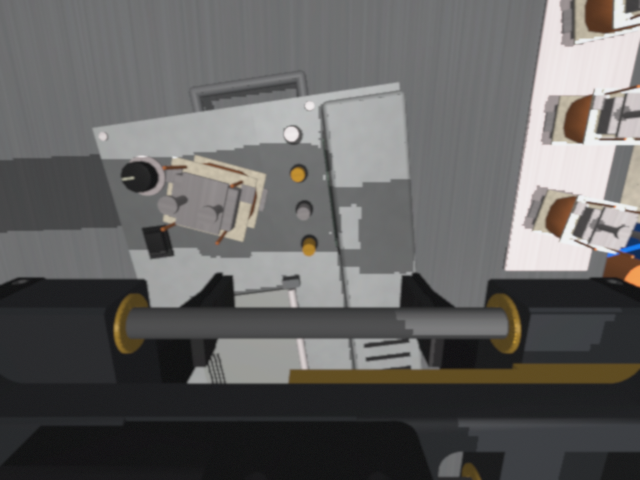

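Run:
```python
from bench import ctrl
import cv2
from scipy.spatial.transform import Rotation as R
print(R.from_rotvec(ctrl.get_state()['tool_rot']).as_matrix().round(3))
a=cv2.imread("pics/side0.png")[165:285,215:350];cv2.imwrite("pics/sc.png",cv2.resize(a,None,fx=5,fy=5,interpolation=3))
a=cv2.imread("pics/scene0.png")[225:345,205:365];cv2.imwrite("pics/scc.png",cv2.resize(a,None,fx=5,fy=5,interpolation=3))
```

```text
[[ 0.    -0.001  1.   ]
 [-1.    -0.     0.   ]
 [ 0.    -1.    -0.001]]
```

View pics/sc.png

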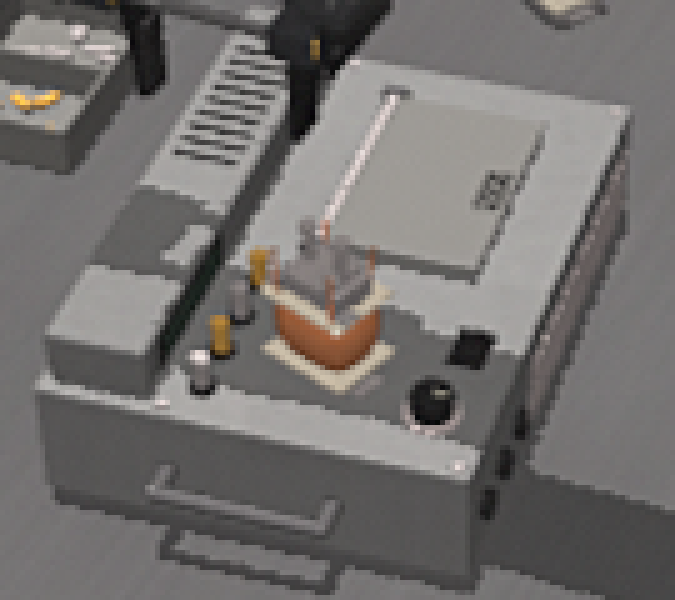

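View pics/scc.png

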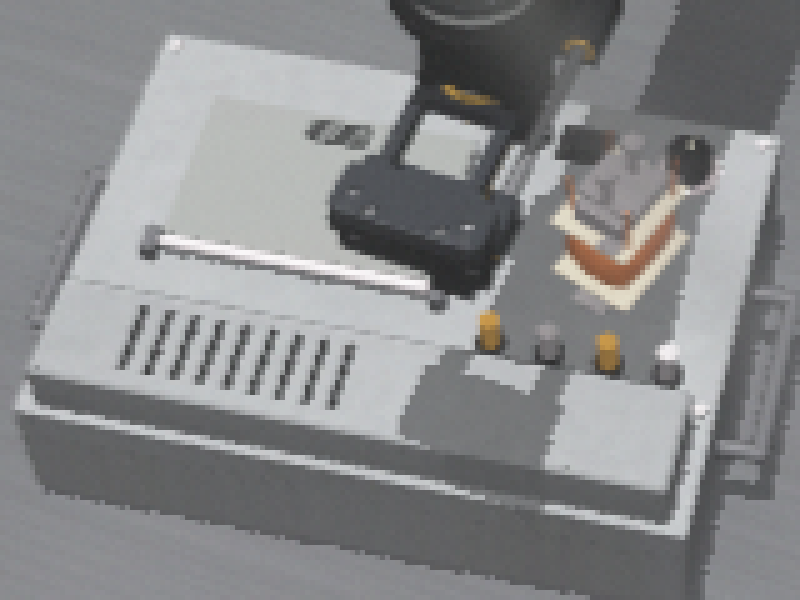

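```bash
cat > h.py <<'E'
import numpy as np, cv2
from scipy.optimize import least_squares
class C:
    def __init__(s,i): s.K=i["camera_matrix"];s.R=i["R"];s.t=i["t"]
    def proj(s,X):
        p=s.K@(s.R@np.asarray(X,float)+s.t); return p[:2]/p[2]
    def ray(s,px,z):
        d=s.R.T@np.linalg.solve(s.K,[px[0],px[1],1]); c=-s.R.T@s.t
        return c+d*(z-c[2])/d[2]
def w(P,T):
    x,y,a=P; c,s_=np.cos(a),np.sin(a); return np.array([x+c*T[0]-s_*T[1],y+s_*T[0]+c*T[1],T[2]])
E
python3 - <<'E'
from bench import ctrl
from h import *
c={n:C(ctrl.camera_info(n)) for n in("scene","side","wrist")}
f=lambda u,o:((u[0]+.5)/5-.5+o[0],(u[1]+.5)/5-.5+o[1])
S=(215,165);Q=(205,225);z=.085
fr,fl,rl,rr=(-.13,-.18,z),(-.13,.18,z),(.13,.18,z),(.13,-.18,z)
O=[("side",f((632,108),S),fr),("side",f((472,477),S),fl),("side",f((38,378),S),rl),
("scene",f((168,38),Q),fr),("scene",f((778,135),Q),fl),("scene",f((690,535),Q),rl),("scene",f((18,408),Q),rr),
("wrist",(94,128),fl),("wrist",(400,84),rl),
("scene",f((338,134),Q),(-.073,-.06,.095)),("side",f((493,190),S),(-.073,-.06,.095))]
for n,p,T in O: print(n,T,c[n].ray(p,T[2]).round(4))
r=least_squares(lambda P:np.concatenate([c[n].proj(w(P,T))-p for n,p,T in O]),[.65,0,0],loss='soft_l1')
print(r.x,r.fun.reshape(-1,2).round(1))
for k in(-.102,-.06,-.018):print(w(r.x,(-.028,k,.083)))
print('press',w(r.x,(-.073,-.06,.095)))
np.save("P.npy",r.x)
E
```

```text
side (-0.13, -0.18, 0.085) [ 0.5072 -0.2678  0.085 ]
side (-0.13, 0.18, 0.085) [0.4579 0.0858 0.085 ]
side (0.13, 0.18, 0.085) [0.7189 0.1165 0.085 ]
scene (-0.13, -0.18, 0.085) [ 0.5081 -0.268   0.085 ]
scene (-0.13, 0.18, 0.085) [0.4548 0.086  0.085 ]
scene (0.13, 0.18, 0.085) [0.7109 0.1248 0.085 ]
scene (0.13, -0.18, 0.085) [ 0.7607 -0.2318  0.085 ]
wrist (-0.13, 0.18, 0.085) [0.4602 0.0891 0.085 ]
wrist (0.13, 0.18, 0.085) [0.7178 0.1232 0.085 ]
scene (-0.073, -0.06, 0.095) [ 0.5449 -0.143   0.095 ]
side (-0.073, -0.06, 0.095) [ 0.5482 -0.1411  0.095 ]
[ 0.61217807 -0.07244118  0.13176987] [[ 0.1 -0. ]
 [-1.   0.5]
 [-0.7  1.5]
 [ 0.2 -0.3]
 [ 0.4  1.6]
 [-1.5  1.9]
 [-1.4  1. ]
 [-0.6  0.2]
 [-0.6  0.2]
 [ 0.1  0.9]
 [ 0.2 -0. ]]
[ 0.59782247 -0.17723582  0.083     ]
[ 0.59230414 -0.13559992  0.083     ]
[ 0.58678581 -0.09396402  0.083     ]
press [ 0.54769425 -0.14151242  0.095     ]
```

Run:
```python
from bench import ctrl
from h import *
c=C(ctrl.camera_info("wrist"));P=np.load("P.npy")
Ri=lambda X:(np.array([[np.cos(P[2]),np.sin(P[2])],[-np.sin(P[2]),np.cos(P[2])]])@(X[:2]-P[:2])).round(3)
for p,z in [((175,205),.185),((213,213),.185),((244,240),.15),((266,175),.15),((160,220),.09),((243,242),.09),((195,155),.15)]:
    X=c.ray(p,z);print(p,z,X.round(3),Ri(X))
```

```text
(175, 205) 0.185 [0.564 0.04  0.185] [-0.033  0.118]
(213, 213) 0.185 [0.587 0.035 0.185] [-0.011  0.11 ]
(244, 240) 0.15 [0.597 0.008 0.15 ] [-0.005  0.082]
(266, 175) 0.15 [0.615 0.055 0.15 ] [0.019 0.126]
(160, 220) 0.09 [0.509 0.01  0.09 ] [-0.092  0.096]
(243, 242) 0.09 [ 0.582 -0.01   0.09 ] [-0.022  0.066]
(195, 155) 0.15 [0.567 0.068 0.15 ] [-0.026  0.145]
```

play_rows(translation=[[28, 0, -20], [28, 0, -20], [28, 0, -20], [28, 0, -20], [29, 0, -22], [0, 0, 0], [0, 0, 0], [0, 0, 0], [0, 0, 0], [0, 0, 0]], turn=[[0, 0, 0], [0, 0, 0], [0, 0, 0], [0, 0, 0], [0, 0, 0], [0, -0.12, 0], [0, -0.12, 0], [0, -0.12, 0], [0, -0.12, 0], [0, -0.12, 0]], fingers=[-1, -1, -1, -1, -1, -1, -1, -1, -1, -1])

```text
time: 0.98
position: [0.5477, -0.1411, 0.2223]
tool_rot: [-1.437, 0.753, -0.752]
ft_force: [0.4, -0.1, 0.1]
grip_width: 0.322
```

play_rows(translation=[[0, 0, 0], [0, 0, 0], [0, 0, 0], [0, 0, 0], [0, 0, 0], [0, 0, 0], [0, 0, 0], [0, 0, 0], [0, 0, 0], [0, 0, 0]], turn=[[0, -0.11, 0], [0, -0.11, 0], [0, -0.11, 0], [0, -0.11, 0], [0, -0.11, 0], [0, -0.11, 0], [0, -0.11, 0], [0, -0.11, 0], [0, -0.11, 0], [0, -0.11, 0]], fingers=[-1, -1, -1, -1, -1, -1, -1, -1, -1, -1])

```text
time: 1.82
position: [0.5478, -0.141, 0.2222]
tool_rot: [-1.568, -0.105, 0.106]
ft_force: [0.4, -0.9, -0.6]
grip_width: 0.001
```

Run:
```python
from bench import ctrl
from h import *
from scipy.spatial.transform import Rotation as R
s=ctrl.get_state();print(s['time'],s['position'],s['ft_force'],s['grip_width'],s['joint_positions'])
print(R.from_rotvec(s['tool_rot']).as_matrix().round(3))
for n in("wrist","side"):
    cv2.imwrite(f"pics/{n}1.png",ctrl.get_image(n))
```

```text
1.8167 [ 0.54779711 -0.14096778  0.2222365 ] [ 0.38003626 -0.91265388 -0.59611064] 0.0013383985889508976 [ 0.29512816  0.14649679 -0.09992708  1.66352895  0.01495782  1.33288404
  1.89816345]
[[ 0.991 -0.001 -0.134]
 [ 0.134  0.     0.991]
 [-0.001 -1.     0.   ]]
```

View pics/wrist1.png

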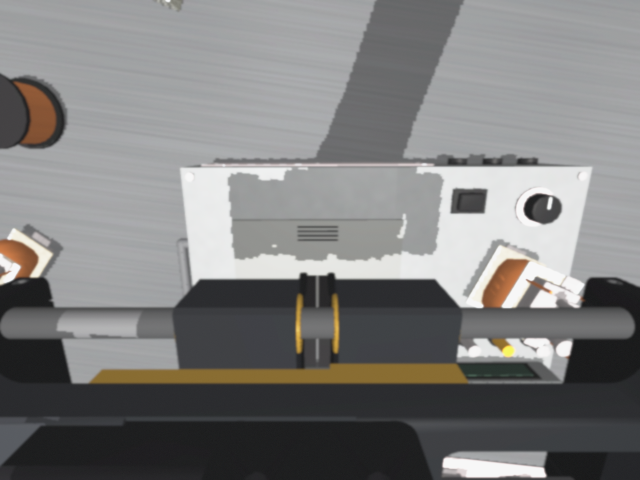

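View pics/side1.png

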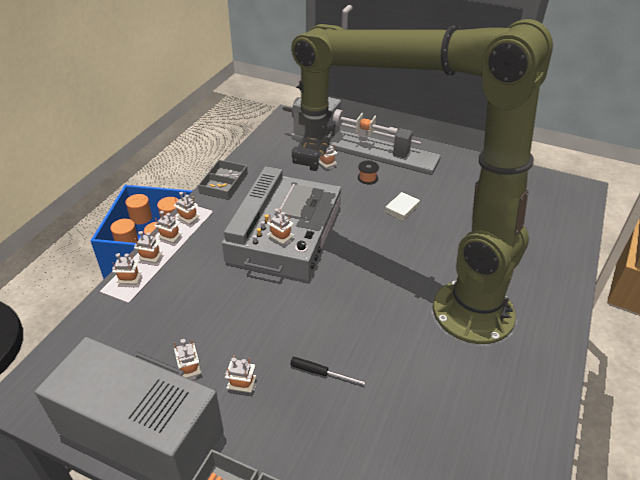

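Run:
```python
from bench import ctrl
from h import *
c=C(ctrl.camera_info("wrist"));P=np.load("P.npy")
print(c.proj(w(P,(-.073,-.06,.095))),c.ray((318,233),.095),c.ray((181,168),.085),w(P,(-.13,-.18,.085)),c.ray((590,168),.085),w(P,(-.13,.18,.085)))
```

```text
[316.48559405 232.23881245] [ 0.54821449 -0.14008157  0.095     ] [ 0.50789498 -0.2665674   0.085     ] [ 0.50695505 -0.2679613   0.085     ] [0.46176945 0.08898893 0.085     ] [0.45965506 0.08891783 0.085     ]
```

play_rows(translation=[[0, 20, 0], [0, 25, 0], [0, 25, 0], [0, 25, 0], [0, 15, 0], [0, 8, 0], [0, 3, 0], [0, 2, 0], [0, 1, 0], [0, 0, 0]], turn=[[0, 0, 0], [0, 0, 0], [0, 0, 0], [0, 0, 0], [0, 0, 0], [0, 0, 0], [0, 0, 0], [0, 0, 0], [0, 0, 0], [0, 0, 0]], fingers=[-1, -1, -1, -1, -1, -1, -1, -1, -1, -1])

```text
time: 2.75
position: [0.5488, -0.1412, 0.0996]
tool_rot: [-1.569, -0.102, 0.1]
ft_force: [-0.1, 0.2, -0.3]
grip_width: 0.01
```

play_rows(translation=[[0, 1, 0], [0, 1, 0], [0, 1, 0], [0, 1, 0], [0, 1, 0], [0, 0.5, 0], [0, 0.5, 0], [0, 0.5, 0], [0, 0.5, 0], [0, 0, 0]], turn=[[0, 0, 0], [0, 0, 0], [0, 0, 0], [0, 0, 0], [0, 0, 0], [0, 0, 0], [0, 0, 0], [0, 0, 0], [0, 0, 0], [0, 0, 0]], fingers=[-1, -1, -1, -1, -1, -1, -1, -1, -1, -1])

```text
time: 3.58
position: [0.5482, -0.1411, 0.0916]
tool_rot: [-1.569, -0.102, 0.101]
ft_force: [-0.7, -0.3, 1.8]
grip_width: 0.007
```

Touching, 1.8 N. On towards the firm stop in small steps.

play_rows(translation=[[0, 0.5, 0], [0, 0.5, 0], [0, 0.5, 0], [0, 0.5, 0], [0, 0.5, 0], [0, 0, 0], [0, 0, 0], [0, 0, 0], [0, 0, 0], [0, 0, 0]], turn=[[0, 0, 0], [0, 0, 0], [0, 0, 0], [0, 0, 0], [0, 0, 0], [0, 0, 0], [0, 0, 0], [0, 0, 0], [0, 0, 0], [0, 0, 0]], fingers=[-1, -1, -1, -1, -1, -1, -1, -1, -1, -1])

```text
time: 4.42
position: [0.5483, -0.1411, 0.0904]
tool_rot: [-1.569, -0.102, 0.101]
ft_force: [-2.6, 1.2, 8.8]
grip_width: 0.003
```

play_rows(translation=[[-5, -20, 0], [-5, -30, 0], [0, -35, 0], [0, -35, 0], [0, -35, 0], [0, -30, 0], [10, -20, 0], [10, -5, 0], [0, 0, 0], [0, 0, 0]], turn=[[0, 0, 0], [0, 0, 0], [0, 0, 0], [0, 0, 0], [0, 0, 0], [0, 0, 0], [0, 0, 0], [0, 0, 0], [0, 0, 0], [0, 0, 0]], fingers=[-1, -1, -1, -1, -1, -1, -1, -1, -1, -1])

```text
time: 5.25
position: [0.5576, -0.1394, 0.2981]
tool_rot: [-1.568, -0.101, 0.103]
ft_force: [0.1, 0.0, -0.3]
grip_width: 0.006
```

play_rows(translation=[[0, 0, 0], [0, 0, 0], [0, 0, 0], [0, 0, 0], [0, 0, 0], [0, 0, 0], [0, 0, 0], [0, 0, 0], [0, 0, 0], [0, 0, 0]], turn=[[0, 0, 0], [0, 0, 0], [0, 0, 0], [0, 0, 0], [0, 0, 0], [0, 0, 0], [0, 0, 0], [0, 0, 0], [0, 0, 0], [0, 0, 0]], fingers=[-1, -1, -1, -1, -1, -1, -1, -1, -1, -1])

```text
time: 6.08
position: [0.5579, -0.1397, 0.2991]
tool_rot: [-1.568, -0.102, 0.101]
ft_force: [0.5, 0.6, 0.5]
grip_width: 0.007
```

Run:
```python
from bench import ctrl
import cv2
print(ctrl.get_state()['position'])
for n in("wrist","side"): cv2.imwrite(f"pics/{n}2.png",ctrl.get_image(n))
a=cv2.imread("pics/side2.png")[150:290,215:360];cv2.imwrite("pics/s2c.png",cv2.resize(a,None,fx=4,fy=4,interpolation=3))
```

```text
[ 0.55794083 -0.13974857  0.29910604]
```

View pics/wrist2.png

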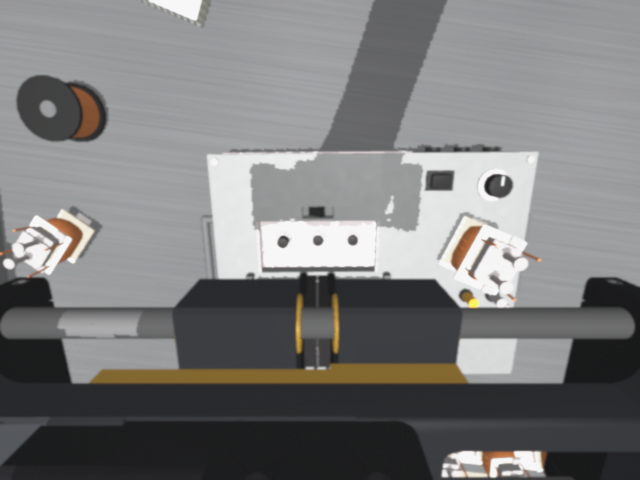

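View pics/s2c.png

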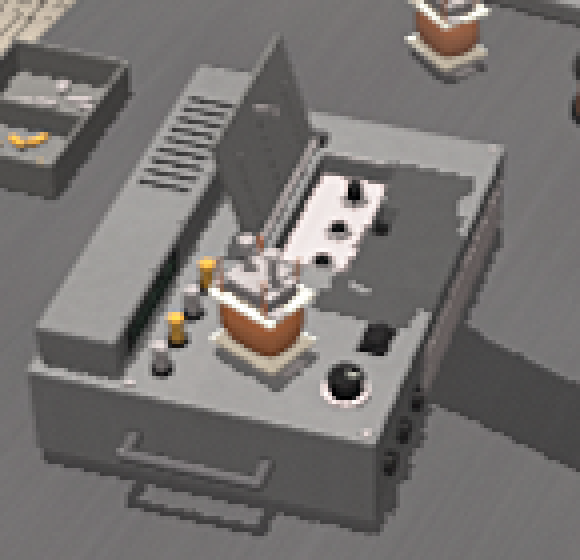

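Run:
```python
from bench import ctrl
from h import *
a=cv2.imread("pics/wrist2.png")[195:285,240:400];cv2.imwrite("pics/w2c.png",cv2.resize(a,None,fx=5,fy=5,interpolation=3))
c=C(ctrl.camera_info("wrist"));P=np.load("P.npy")
for y in(-.102,-.06,-.018):
  for z in(.073,.082): print(y,z,c.proj(w(P,(-.028,y,z))),(c.proj(w(P,(-.028,y,z)))-[240,195])*5)
```

```text
-0.102 0.073 [282.02772633 240.37334427] [210.13863163 226.86672135]
-0.102 0.082 [281.24999452 242.40530082] [206.24997262 237.02650411]
-0.06 0.073 [316.89132518 240.282657  ] [384.45662588 226.413285  ]
-0.06 0.082 [316.87944322 242.31312633] [384.3972161  236.56563166]
-0.018 0.073 [351.77189866 240.19192557] [558.8594933  225.95962787]
-0.018 0.082 [352.5266207  242.22090597] [562.63310348 236.10452987]
```

View pics/w2c.png

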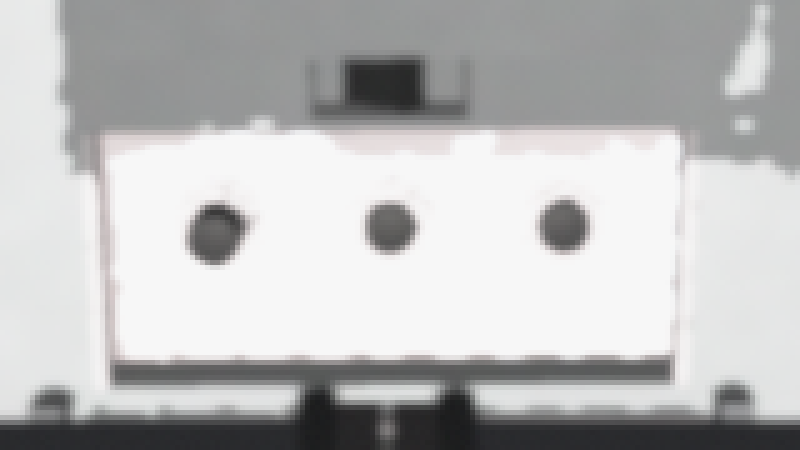

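play_rows(translation=[[0, 0, 0], [0, 0, 0], [0, 0, 0], [0, 0, 0], [0, 0, 0], [0, 0, 0], [0, 0, 0], [0, 0, 0], [0, 0, 0], [0, 0, 0]], turn=[[0, 0, 0], [0, 0, 0], [0, 0, 0], [0, 0, 0], [0, 0, 0], [0, 0, 0], [0, 0, 0], [0, 0, 0], [0, 0, 0], [0, 0, 0]], fingers=[-1, -1, -1, -1, -1, -1, -1, -1, -1, -1])

```text
time: 7.02
position: [0.5579, -0.1397, 0.2991]
tool_rot: [-1.568, -0.102, 0.101]
ft_force: [-0.2, 0.2, 0.8]
grip_width: 0.003
```

play_rows(translation=[[0, 0, 0], [0, 0, 0], [0, 0, 0], [0, 0, 0], [0, 0, 0], [0, 0, 0], [0, 0, 0], [0, 0, 0], [0, 0, 0], [0, 0, 0]], turn=[[0, 0, 0], [0, 0, 0], [0, 0, 0], [0, 0, 0], [0, 0, 0], [0, 0, 0], [0, 0, 0], [0, 0, 0], [0, 0, 0], [0, 0, 0]], fingers=[-1, -1, -1, -1, -1, -1, -1, -1, -1, -1])

```text
time: 7.85
position: [0.558, -0.1397, 0.2991]
tool_rot: [-1.568, -0.102, 0.101]
ft_force: [0.5, -0.9, 0.4]
grip_width: 0.006
```

play_rows(translation=[[0, 0, 0], [0, 0, 0], [0, 0, 0], [0, 0, 0], [0, 0, 0], [0, 0, 0], [0, 0, 0], [0, 0, 0], [0, 0, 0], [0, 0, 0]], turn=[[0, 0, 0], [0, 0, 0], [0, 0, 0], [0, 0, 0], [0, 0, 0], [0, 0, 0], [0, 0, 0], [0, 0, 0], [0, 0, 0], [0, 0, 0]], fingers=[-1, -1, -1, -1, -1, -1, -1, -1, -1, -1])

```text
time: 8.68
position: [0.5579, -0.1397, 0.2991]
tool_rot: [-1.568, -0.101, 0.101]
ft_force: [0.9, 0.3, 0.3]
grip_width: 0.002
```

play_rows(translation=[[8, 0, -10], [8, 0, -10], [8, 0, -11], [8, 0, -10], [0, 20, 0], [0, 35, 0], [0, 40, 0], [0, 40, 0], [0, 30, 0], [0, 15, 0]], turn=[[0, 0, 0], [0, 0, 0], [0, 0, 0], [0, 0, 0], [0, 0, 0], [0, 0, 0], [0, 0, 0], [0, 0, 0], [0, 0, 0], [0, 0, 0]], fingers=[-1, -1, -1, -1, -1, -1, -1, -1, -1, -1])

```text
time: 9.52
position: [0.592, -0.1755, 0.114]
tool_rot: [-1.566, -0.096, 0.107]
ft_force: [-1.6, 0.2, 0.2]
grip_width: 0.006
```

Run:
```python
from bench import ctrl
import cv2
s=ctrl.get_state();print(s['position'],s['ft_force'],s['time'])
o=[]
for n in("wrist","side"): cv2.imwrite(f"pics/{n}3.png",ctrl.get_image(n))
a=cv2.imread("pics/side3.png")[110:290,215:380];cv2.imwrite("pics/s3c.png",cv2.resize(a,None,fx=3.3,fy=3.3,interpolation=3))
```

```text
[ 0.59202484 -0.17551448  0.11395095] [-1.61546518  0.20723095  0.21645168] 9.5167
```

View pics/s3c.png

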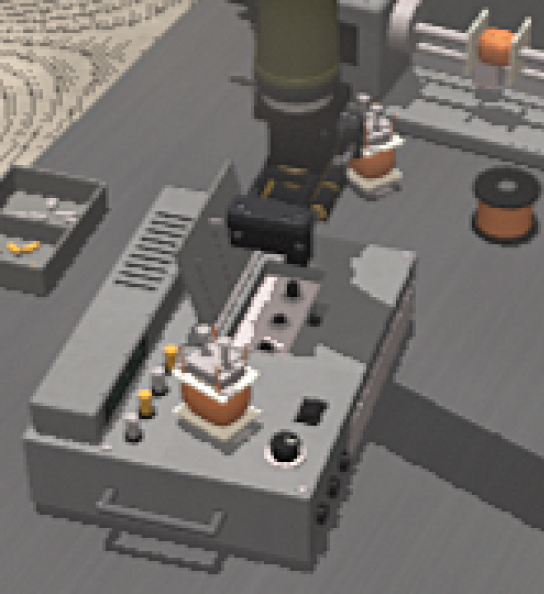

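View pics/wrist3.png

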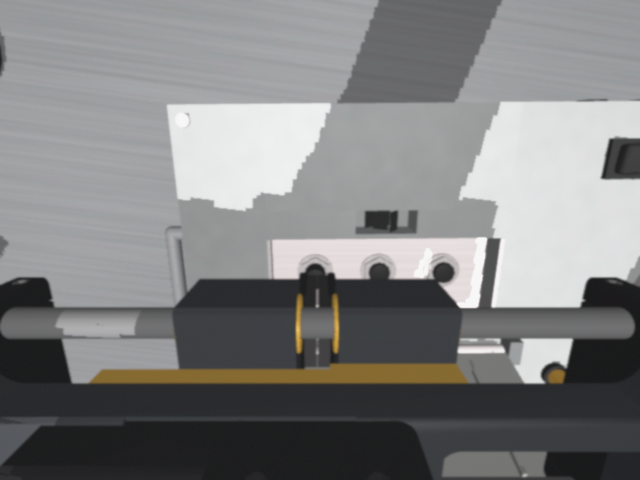

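play_rows(translation=[[0, 0, 0], [0, 0, 0], [0, 0, 0], [0, 0, 0], [0, 0, 0], [0, 0, 0], [0, 0, 0], [0, 0, 0], [0, 0, 0], [0, 0, 0]], turn=[[0, 0, 0], [0, 0, 0], [0, 0, 0], [0, 0, 0], [0, 0, 0], [0, 0, 0], [0, 0, 0], [0, 0, 0], [0, 0, 0], [0, 0, 0]], fingers=[-1, -1, -1, -1, -1, -1, -1, -1, -1, -1])

```text
time: 10.45
position: [0.5949, -0.1763, 0.1191]
tool_rot: [-1.568, -0.101, 0.101]
ft_force: [-0.1, -0.5, 0.2]
grip_width: 0.006
```

Run:
```python
from bench import ctrl
from h import *
s=ctrl.get_state();print(s['position'],s['ft_force'],s['torque'],s['tool_rot'])
c=C(ctrl.camera_info("scene"));P=np.load("P.npy")
print(c.ray((154,263),.05), c.ray((175,205),.05))
im=ctrl.get_image("scene");cv2.imwrite("pics/scene4.png",im)
cv2.imwrite("pics/sc4.png",cv2.resize(im[200:345,135:365],None,fx=3.4,fy=3.4,interpolation=3))
im=ctrl.get_image("side");cs=C(ctrl.camera_info("side"))
# hatch edge model at 1.85
import math
def pt(y,a,l=.1):return w(P,(.015-l*math.cos(a),y,.093+l*math.sin(a)))
for y in(-.136,.016):
  for a in(1.5,1.6,1.75,1.85): print(y,a,cs.proj(pt(y,a)),c.proj(pt(y,a)))
cv2.imwrite("pics/s4.png",cv2.resize(im[140:260,220:340],None,fx=5,fy=5,interpolation=3))
```

```text
[ 0.5949186  -0.17626583  0.11905011] [-0.11157796 -0.53049503  0.186652  ] [ 0.11480452 -0.02060352 -0.01790277] [-1.56841362 -0.10146675  0.10149749]
[ 0.66830326 -0.46207558  0.05      ] [ 0.45273182 -0.51770504  0.05      ]
-0.136 1.5 [295.71092929 158.18018313] [231.85106101 248.93881159]
-0.136 1.6 [292.63708196 157.56899863] [230.57906666 251.89935654]
-0.136 1.75 [288.07773051 157.16624087] [228.77228469 256.79535226]
-0.136 1.85 [285.12125309 157.24293517] [227.6567382  260.31049544]
0.016 1.5 [279.39397827 186.4442662 ] [288.4213506  259.05173836]
0.016 1.6 [276.14112657 185.76221994] [287.36932946 262.10152752]
0.016 1.75 [271.32980263 185.2654446 ] [285.83747479 267.12909912]
0.016 1.85 [268.21931743 185.28852546] [284.86497702 270.72882942]
```

View pics/s4.png

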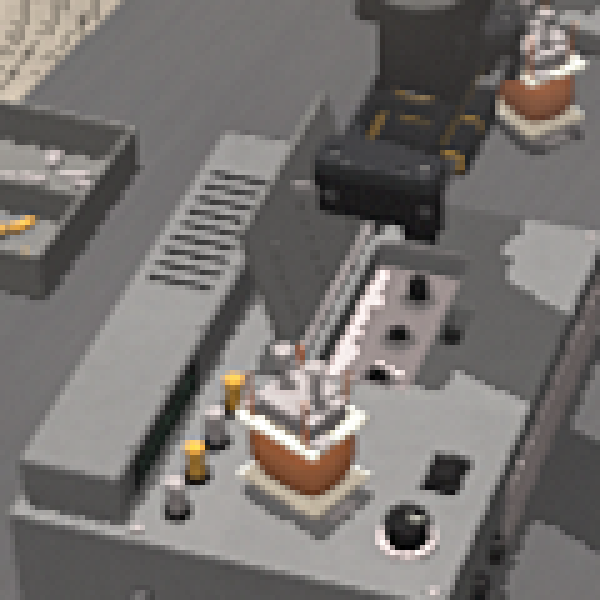

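View pics/sc4.png

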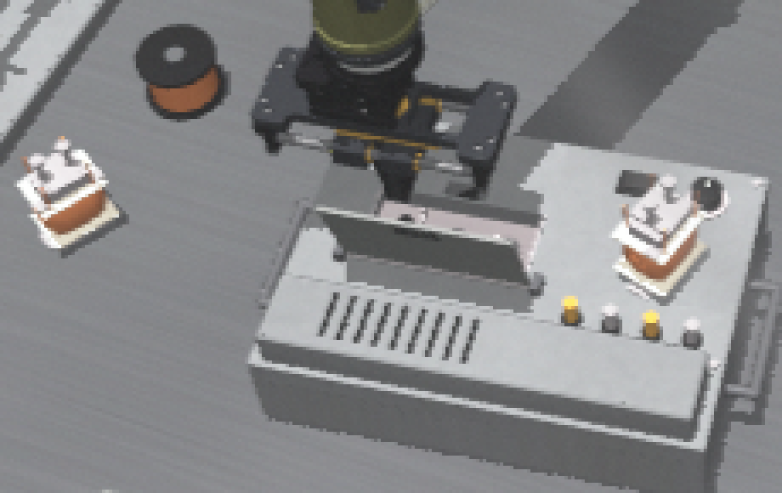

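play_rows(translation=[[0, 8, 0], [0, 8, 0], [0, 8, 0], [0, 6, 0], [0, 3, 0], [0, 2, 0], [0, 1, 0], [0, 1, 0], [0, 1, 0], [0, 0, 0]], turn=[[0, 0, 0], [0, 0, 0], [0, 0, 0], [0, 0, 0], [0, 0, 0], [0, 0, 0], [0, 0, 0], [0, 0, 0], [0, 0, 0], [0, 0, 0]], fingers=[-1, -1, -1, -1, -1, -1, -1, -1, -1, -1])

```text
time: 11.38
position: [0.5952, -0.1763, 0.0816]
tool_rot: [-1.569, -0.102, 0.101]
ft_force: [-0.7, 1.0, 2.7]
grip_width: 0.002
```

Contact at 2.7 N; position agrees with the button's popped-out height.

play_rows(translation=[[0, 1, 0], [0, 1, 0], [0, 1, 0], [0, 1, 0], [0, 1, 0], [0, 1, 0], [0, 0.5, 0], [0, 0.5, 0], [0, 0.5, 0], [0, 0, 0]], turn=[[0, 0, 0], [0, 0, 0], [0, 0, 0], [0, 0, 0], [0, 0, 0], [0, 0, 0], [0, 0, 0], [0, 0, 0], [0, 0, 0], [0, 0, 0]], fingers=[-1, -1, -1, -1, -1, -1, -1, -1, -1, -1])

```text
time: 12.22
position: [0.5952, -0.1763, 0.0735]
tool_rot: [-1.569, -0.102, 0.101]
ft_force: [-0.2, -0.4, 2.3]
grip_width: 0.007
```

play_rows(translation=[[0, 0.5, 0], [0, 0.5, 0], [0, 0.5, 0], [0, 0.5, 0], [0, 0.5, 0], [0, 0, 0], [0, 0, 0], [0, 0, 0], [0, 0, 0], [0, 0, 0]], turn=[[0, 0, 0], [0, 0, 0], [0, 0, 0], [0, 0, 0], [0, 0, 0], [0, 0, 0], [0, 0, 0], [0, 0, 0], [0, 0, 0], [0, 0, 0]], fingers=[-1, -1, -1, -1, -1, -1, -1, -1, -1, -1])

```text
time: 13.05
position: [0.5953, -0.1764, 0.0732]
tool_rot: [-1.569, -0.102, 0.101]
ft_force: [-5.1, 1.0, 12.5]
grip_width: 0.006
```

play_rows(translation=[[0, -10, 0], [-3, -20, 0], [-3, -30, 0], [-5, -35, 0], [-5, -35, 0], [-10, -35, 0], [-10, -30, 0], [0, -20, 10], [0, -10, 10], [0, 0, 10]], turn=[[0, 0, 0], [0, 0, 0], [0, 0, 0], [0, 0, 0], [0, 0, 0], [0, 0, 0], [0, 0, 0], [0, 0, 0], [0, 0, 0], [0, 0, 0]], fingers=[-1, -1, -1, -1, -1, -1, -1, -1, -1, -1])

```text
time: 13.88
position: [0.5564, -0.1505, 0.2984]
tool_rot: [-1.569, -0.105, 0.098]
ft_force: [1.0, -0.1, 0.2]
grip_width: 0.002
```

play_rows(translation=[[0, 0, 0], [0, 0, 0], [0, 0, 0], [0, 0, 0], [0, 0, 0], [0, 0, 0], [0, 0, 0], [0, 0, 0], [0, 0, 0], [0, 0, 0]], turn=[[0, 0, 0], [0, 0, 0], [0, 0, 0], [0, 0, 0], [0, 0, 0], [0, 0, 0], [0, 0, 0], [0, 0, 0], [0, 0, 0], [0, 0, 0]], fingers=[-1, -1, -1, -1, -1, -1, -1, -1, -1, -1])

```text
time: 14.72
position: [0.5554, -0.1512, 0.2961]
tool_rot: [-1.569, -0.102, 0.101]
ft_force: [-0.8, -0.2, -0.2]
grip_width: 0.003
```

Run:
```python
from bench import ctrl
import cv2,numpy as np
a=cv2.resize(ctrl.get_image("wrist")[150:285,220:420],(800,540),interpolation=3);cv2.imwrite("pics/w5.png",a)
im=ctrl.get_image("side")
cv2.imwrite("pics/s5.png",cv2.resize(im[140:260,220:340],None,fx=5,fy=5,interpolation=3))
print(ctrl.get_state()['ft_force'],ctrl.get_state()['time'])
```

```text
[0.09153851 0.2483198  0.10272658] 14.8167
```

View pics/w5.png

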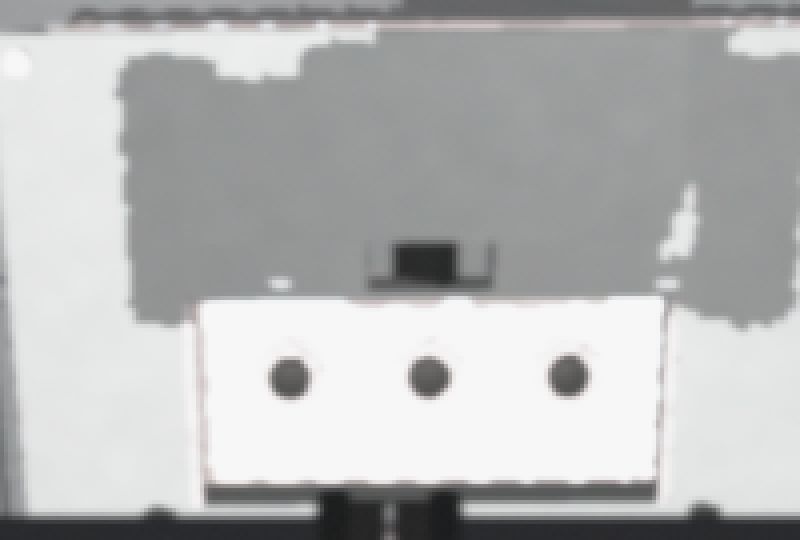

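View pics/s5.png

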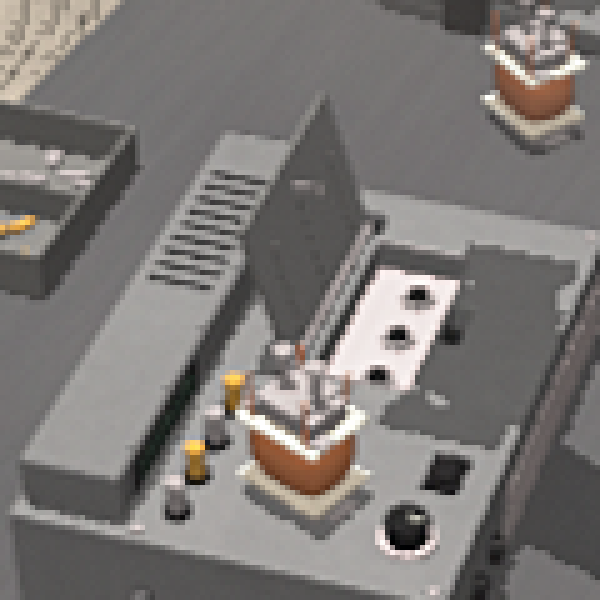

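All three buttons now look alike, at (290,378), (429,377) and (568,376) in the wrist crop. The hatch edge is unchanged at (323,92) in the side crop, which is fully open.

```bash
python3 -c "
from bench import ctrl
print(ctrl.close_job())"
```

```text
the job is handed in; nothing more can be done
None
```

The hatch is open, the popped-out breaker button is home, and the job is handed in at about 15 s. The tool gives no verdict, so this rests on my own checks.

- **Hatch press:** I pressed the ribbed edge down once with the shut fingers to its firm stop, reading 8.8 N at 0.0904 m. I then lifted straight clear, and the hatch swung open by itself.
- **Wait:** The hand stayed clear and still for over 3 s after lifting. A picture taken after the wait, just before the button press, put the hatch edge within about 1 pixel of where it should be at 1.85 rad.
- **Button:** The popped-out one was the right-hand button, at y = -102 mm. I pushed it from about 82 mm to its firm stop at 73.2 mm, reading 12.5 N, and took the hand away.
- **Last pictures:** All three buttons look equally low, the hatch still stands fully open, and the coil on the deck and the one beside the tester stand where they were. I did not look again at the other two coils, spool, screwdriver and plates, but nothing I moved went near them. The force reading was close to zero with the hand about 0.2 m above the deck.

No check failed. One passing reading of -1.6 N, taken while the arm was braking beside the open hatch, was gone after the arm had settled.

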